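# Gauge the carrier plates on the pin and rack them by result

## Task

Check the two carrier plates standing in the blue rack on the sloping gauge pin, one after the other: slide each bore onto the pin as far as it will go, pause there a moment, take it off and stand it on edge in the free slot of the green rack if it went fully home to the brass collar, or of the red rack if it stuck at the thick part of the pin. Rack the first plate before you gauge the second; one fits and one does not. Leave the plates already racked, the bottle and the specimen cup where they are.

Things in the scene. Friction and masses are not known exactly. Their poses are not given: they have to be found in the camera images.
- plate_a: One of two aluminium plates to check, blue stripe at the top edge, starts in either slot of the blue rack. 64 mm wide (y), 90 high (z), 8 thick (x), about 100 g; origin: middle of the lower edge it stands on. Round through bore along x, 32 mm above the lower edge, midway across. Bore either 24 mm (fits) or 18 mm (too tight).
- plate_b: The other plate to be checked, same outside. 64 mm wide (y), 90 high (z), 8 thick (x), about 100 g; origin: middle of the lower edge it stands on. Round through bore along x, 32 mm above the lower edge, midway across. Bore either 24 mm (fits) or 18 mm (too tight).
- plate_a_bore (a point): Centre of plate_a's bore, on the mid plane of the plate.
- plate_b_bore (a point): Centre of plate_b's bore, on the mid plane of the plate.
- gauge_pin: Steel gauge pin, 70 mm long, rising 30 degrees from level, free end away from the robot. Origin: its root, centre of the brass collar's face, 95 mm above the table; z: along the pin to the free end; x: square to it, steeply down and away from the robot; y: level. 20 mm diameter for z = 0 to 35 mm, taper to 14 mm at z = 38, then 14 mm, end rounded to 10 mm.
- pin_home (a point): Point on the pin axis 4 mm from the root: bore centre of a fitting plate that is fully home against the collar (32 mm diameter, 12 mm long; behind it a 24 mm shaft). A tight plate sticks 36 mm further out, on the taper. Axes as the pin.
- gauge: The fixed stand of the gauge: dark base plate from x = -120 to 0 mm, 80 mm wide, 16 mm high, with a 30 by 36 mm block up to 71 mm at x = -75 mm. Origin on the table right under the pin root; x: the way the pin points, seen from above.
- rack_in: Blue fixed rack, both slots taken by the plates to be checked. 100 mm (x) by 70 mm (y), 30 mm high, two slots along y at x = -25 and +25 mm, each 11 mm wide (17 mm at the chamfered mouth), floor 8 mm above the table, open at both ends. Origin: centre of the underside.
- rack_pass: Green fixed rack for plates that fit; the slot at x = +25 mm is already taken, the one at -25 mm is free. 100 mm (x) by 70 mm (y), 30 mm high, two slots along y at x = -25 and +25 mm, each 11 mm wide (17 mm at the chamfered mouth), floor 8 mm above the table, open at both ends. Origin: centre of the underside.
- rack_reject: Red fixed rack for plates that do not fit; the slot at x = -25 mm is already taken, the one at +25 mm is free. 100 mm (x) by 70 mm (y), 30 mm high, two slots along y at x = -25 and +25 mm, each 11 mm wide (17 mm at the chamfered mouth), floor 8 mm above the table, open at both ends. Origin: centre of the underside.
- rack_pass_free (a point): Middle of the floor of the green rack's free slot (axes as the rack): a plate's origin belongs here.
- rack_reject_free (a point): Middle of the floor of the red rack's free slot (axes as the rack): a plate's origin belongs here.
- old_pass: Plate already in the green rack, to be left alone. 64 mm wide (y), 90 high (z), 8 thick (x), about 100 g; origin: middle of the lower edge it stands on. Round through bore along x, 32 mm above the lower edge, midway across.
- old_reject: Plate already in the red rack, to be left alone. 64 mm wide (y), 90 high (z), 8 thick (x), about 100 g; origin: middle of the lower edge it stands on. Round through bore along x, 32 mm above the lower edge, midway across.
- reagent: Amber bottle, 52 mm diameter, 132 mm high, to be left alone. Origin: centre of its foot.
- cup: Yellow specimen cup with a red lid, 48 mm diameter, 55 mm high, to be left alone. Origin: centre of its foot.
- tube_rack: Clear fixed test-tube rack with capped tubes, 110 mm (x) by 70 mm (y), 88 mm high: an obstacle. Origin: centre of its underside.

How it is judged (in metres and radians):
On the way, in this order (a step that is already met when the one before it is completed fails the run):
1. one of the two plates is gauged: pushed as far onto the pin as it goes (((x of plate_a_bore in the frame of gauge_pin between -0.005 and 0.005 m and y of plate_a_bore in the frame of gauge_pin between -0.005 and 0.005 m and z of plate_a_bore in the frame of gauge_pin between 0 and 0.011 m and angle between the x axis of plate_a and the z axis of gauge_pin, either way round below 0.2 rad) or (x of plate_b_bore in the frame of gauge_pin between -0.006 and 0.006 m and y of plate_b_bore in the frame of gauge_pin between -0.006 and 0.006 m and z of plate_b_bore in the frame of gauge_pin between 0.03 and 0.046 m and angle between the x axis of plate_b and the z axis of gauge_pin, either way round below 0.2 rad))), for 0.2 s.
2. with that plate standing in its proper rack, the other is gauged the same way ((((x of plate_a in the frame of rack_pass_free between -0.006 and 0.006 m and y of plate_a in the frame of rack_pass_free between -0.02 and 0.02 m and z of plate_a in the frame of rack_pass_free between -0.003 and 0.004 m and angle between plate_a's own z axis and vertical below 0.2 rad) and (x of plate_b_bore in the frame of gauge_pin between -0.006 and 0.006 m and y of plate_b_bore in the frame of gauge_pin between -0.006 and 0.006 m and z of plate_b_bore in the frame of gauge_pin between 0.03 and 0.046 m and angle between the x axis of plate_b and the z axis of gauge_pin, either way round below 0.2 rad)) or ((x of plate_b in the frame of rack_reject_free between -0.006 and 0.006 m and y of plate_b in the frame of rack_reject_free between -0.02 and 0.02 m and z of plate_b in the frame of rack_reject_free between -0.003 and 0.004 m and angle between plate_b's own z axis and vertical below 0.2 rad) and (x of plate_a_bore in the frame of gauge_pin between -0.005 and 0.005 m and y of plate_a_bore in the frame of gauge_pin between -0.005 and 0.005 m and z of plate_a_bore in the frame of gauge_pin between 0 and 0.011 m and angle between the x axis of plate_a and the z axis of gauge_pin, either way round below 0.2 rad)))), for 0.2 s.
At the end, for the whole second after the job is handed in: The plate that fits (24 mm bore) stands upright (within 0.2 rad) on the floor of the green rack's free slot and the tight one likewise in the red rack's: origin within 6 mm across and 20 mm along the slot, 3 mm below to 4 mm above its floor, at rest (x of plate_a in the frame of rack_pass_free between -0.006 and 0.006 m and y of plate_a in the frame of rack_pass_free between -0.02 and 0.02 m and z of plate_a in the frame of rack_pass_free between -0.003 and 0.004 m and angle between each of plate_a, plate_b's own z axis and vertical below 0.2 rad and linear speed of each of plate_a, plate_b below 0.05 m/s and angular speed of each of plate_a, plate_b below 1 rad/s and x of plate_b in the frame of rack_reject_free between -0.006 and 0.006 m and y of plate_b in the frame of rack_reject_free between -0.02 and 0.02 m and z of plate_b in the frame of rack_reject_free between -0.003 and 0.004 m); the robot touches nothing.
It fails at once if the plate already in the green rack is shifted by more than 20 mm or tipped (distance of old_pass from where it was at the start of the episode above 0.02 m or angle between old_pass's own z axis and vertical above 0.35 rad).
It fails at once if the plate already in the red rack is shifted by more than 20 mm or tipped (distance of old_reject from where it was at the start of the episode above 0.02 m or angle between old_reject's own z axis and vertical above 0.35 rad).
It fails at once if the bottle is shifted by more than 20 mm or tipped (distance of reagent from where it was at the start of the episode above 0.02 m or angle between reagent's own z axis and vertical above 0.35 rad).
It fails at once if the specimen cup is shifted by more than 20 mm or tipped (distance of cup from where it was at the start of the episode above 0.02 m or angle between cup's own z axis and vertical above 0.35 rad).
It also fails if it takes over 72 s, if anything falls off the work surface, if the arm or the gripper's body presses on something with over 40 N, if the wrist force passes 120 N, or if a joint passes its speed limit or range.

## Robot

A 7-joint arm with a two-finger parallel gripper is mounted at the origin on the work surface. World frame = base frame: x ahead of the robot, y to its left, z up, the work surface at z = 0. Lengths are in mm, angles in rad, forces in N, time in s.
With the tool pointing down it reaches from about 400 to 850 mm from the base axis. Payload 6.9 kg.
Tool frame: the origin (TCP) lies midway between the tips of the shut fingers; the grasp point (between the pads) lies 19 mm behind it; z points along the fingers, y is the direction in which the jaws open and shut (so a half turn about z gives the same grasp; the last joint's range is limited). The gripper opens to 85 mm and grips with 20 to 120 N. Pads are 22 mm wide; open, the fingers measure 114 mm over their backs; the gripper's body (76 mm by 85 mm) begins 54 mm behind the grasp point. The pads swing forward as they close: fully open they stand 13 mm farther back than shut.
Start: joints at [1.419, 0.507, -0.238, 1.5, 0.126, 1.149, -0.155], TCP at [158.712, -604.501, 231.275] pointing down, gripper open.
Joint ranges: [-3.08, 3.08], [-0.24, 2.05], [-1.43, 1.35], [0, 2.5], [-1.52, 4.66], [0.17, 1.96], [-2.89, 2.89]. Speed limits (rad/s): [2.39, 2.39, 3.14, 3.14, 3.14, 3.14, 3.14].

## Interface

Orientations are given as a unit quaternion [w, x, y, z].
In Python, from plant import * gives the robot as it stands.
- The arm moves only by the tool servo_tool, never from a script. Its argument "targets" is text: rows parted by semicolons, each of 6 numbers parted by spaces: the shift along the world's x, y, z in m, then the turn, a rotation vector about the world's x, y, z in degrees. In form: tx ty tz rx ry rz; .... A call has exactly 10 rows; each row is the pose to reach, as a shift and turn from the pose commanded when the call began; what a row does not reach only later rows make up. A row lasts 1/10 s, in which the tool goes at most 50 mm and 8.59 degrees, less where a joint would pass 70% of its speed; a pose out of reach is approached as far as the arm can. A call with a gripper value outside its range is refused whole. "claw" is the closure, from -1 (fully open) to 1 (shut), set as the call begins (left out, the last holds). The fingers move at their own pace and stop on an object; "grip_force" is the grip in N (left out, the last holds). Time passes only in rows, so rows that repeat a pose let the fingers close, or fill a call up. It gives the time, the measured TCP pose, the force and the opening at its end, in the units of the state.
- state(): the state, without advancing time (a new reading comes with each control period).
- camera(name): name is "scene" or "top" or "wrist"; returns a dict with "frame" (384x512x3 uint8, red, green, blue), "fovy" (degrees; the focal length in pixels is half the picture's height over the tangent of half this angle, whatever the lens; pixels are square), "cx", "cy" (the principal point, pixels), "xyz" and "attitude" of the camera in the world. Camera axes: x right, y up, looking along -z (the intrinsics and any distortion apply to the point x, -y, -z); pixel columns grow to the right and rows downward; lengths in mm; the calibration is good to about 2 mm. A picture is of the moment at which its call begins. There is no depth.
- close_job(): hands the job in, once; it reports no verdict.
The state is a dict: "time_s": time; "joint_pos": joint angles; "joint_vel": joint speeds; "effort": joint torques, N m; "tool_pos": TCP position; "tcp_rot": TCP orientation; "wrist_force": force on the tool from outside, world axes, zero at the start; "wrist_torque": the same for the moment, N m; "grip_width": opening from 0.0 (shut) to 1.0 (fully open).
Only numpy, scipy, OpenCV 4.12 (cv2) and the standard library are available. Lean on these libraries where they do the work, as an engineer would, in place of code of your own. Each camera call takes 0.05 s, during which the arm holds its last target. There are 200 camera calls.

## Working session

There is one attempt and no reset: what is moved stays moved. The work goes in short steps, Python scripts to look and compute and a tool call to move; the robot and the scene stay as the last step left them, time stands still between calls to the robot, and variables do not carry over. Pictures are saved under pics/ and viewed, about 8 in all and at most 12, crops included, and the job is handed in when it is done.

Besides the shell and the picture viewer there is one more tool, called as name(argument=value, ...), one argument or row to a line, values as JSON. servo_tool: Moves the arm, as the interface text tells. Its arguments: {"type":"object","properties":{"targets":{"type":"string"},"claw":{"type":"number"},"grip_force":{"type":"number"}},"required":["targets"]}

```bash
ls; mkdir -p pics; python3 - <<'E'
from plant import *
import cv2
s=state();print(s)
for n in("scene","top"):
    c=camera(n);f=c.pop("frame");print(n,c)
    cv2.imwrite(f"pics/{n}0.png",f[:,:,::-1]);
E
```

```text
pics
{'time_s': 0.0, 'joint_pos': array([ 1.41948053,  0.50832179, -0.2375518 ,  1.50117285,  0.12569337,
        1.14892502, -0.15480356]), 'joint_vel': array([-0.00091214,  0.00028092,  0.0004884 , -0.00133354, -0.00198055,
        0.00018113,  0.00043168]), 'effort': array([ 9.58570599e-04, -6.20607090e+01, -2.18671359e+00, -2.49656349e+01,
        1.26328797e-02,  1.19454204e-02, -2.85299592e-06]), 'tool_pos': array([ 158.55492592, -604.00274366,  230.42678761]), 'tcp_rot': array([-9.08913952e-04,  9.91764099e-01,  1.28074703e-01, -1.29628454e-04]), 'wrist_force': array([-0.05629416,  0.71174784,  0.24076847]), 'wrist_torque': array([ 0.01140454, -0.03167571,  0.00744468]), 'grip_width': 0.9948759606494515}
scene {'fovy': 46.407826112734426, 'cx': 260.488249897044, 'cy': 200.55776850033493, 'xyz': array([1278.79598175,  472.76736222,  746.55140656]), 'attitude': array([0.44584396, 0.21500463, 0.39501309, 0.7739256 ])}
top {'fovy': 51.696692930535285, 'cx': 261.22732579847667, 'cy': 192.23525991037224, 'xyz': array([ 387.33556215,    7.8043805 , 1070.10580435]), 'attitude': array([ 0.70861026,  0.04273599, -0.04082475, -0.70312052])}
```

View pics/top0.png

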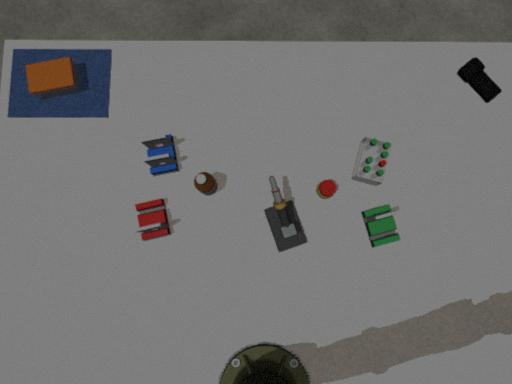

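View pics/scene0.png

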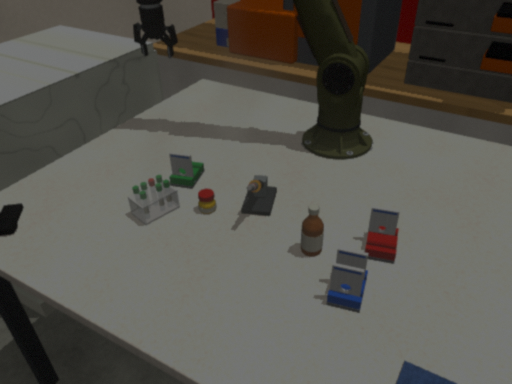

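The top view shows the blue rack at (160,155) with two plates, the red rack at (152,220), and the green rack at (381,226). The gauge is at (285,225) with its pin rising to (274,180), the bottle at (205,183), and the cup at (327,189). The scene view agrees.

```bash
cat > h.py <<'E'
import numpy as np, cv2
from scipy.spatial.transform import Rotation as R
def rot(q): return R.from_quat([q[1],q[2],q[3],q[0]])
def ray(c,px):
    f=192/np.tan(np.radians(c["fovy"]/2)); px=np.atleast_2d(px).astype(float)
    d=np.c_[(px[:,0]-c["cx"])/f,-(px[:,1]-c["cy"])/f,-np.ones(len(px))]
    return rot(c["attitude"]).apply(d)
def onz(c,px,z):
    d=ray(c,px); return c["xyz"]+d*((z-c["xyz"][2])/d[:,2])[:,None]
def proj(c,P):
    f=192/np.tan(np.radians(c["fovy"]/2)); v=rot(c["attitude"]).inv().apply(np.atleast_2d(P)-c["xyz"])
    return np.c_[c["cx"]+f*v[:,0]/-v[:,2], c["cy"]-f*v[:,1]/-v[:,2]]
def mask(f,hlo,hhi,s=120,v=60):
    h=cv2.cvtColor(f,cv2.COLOR_RGB2HSV)
    return cv2.inRange(h,(hlo,s,v),(hhi,255,255))
def grab(n,name,scale=1.5):
    from plant import camera
    import pickle
    c=camera(n); pickle.dump(c,open(f"pics/{name}.pkl","wb"))
    cv2.imwrite(f"pics/{name}.png",cv2.resize(c["frame"][:,:,::-1],None,fx=scale,fy=scale,interpolation=cv2.INTER_CUBIC))
    return c
E
python3 - <<'E'
from h import *
from plant import *
c=camera("top");f=c["frame"]
for n,lo,hi,win in(("blue",105,130,(130,125,195,185)),("green",50,75,(350,195,410,255)),("red",0,8,(125,190,185,250)),("brass",10,25,(262,170,300,250)),("lid",0,8,(312,175,345,205)),("amber",5,20,(190,165,220,200))):
    m=mask(f,lo,hi,120,40); k=np.zeros_like(m);x0,y0,x1,y1=win;k[y0:y1,x0:x1]=m[y0:y1,x0:x1]
    cs,_=cv2.findContours(k,cv2.RETR_EXTERNAL,cv2.CHAIN_APPROX_NONE)
    for q in sorted(cs,key=cv2.contourArea)[-4:]:
        if len(q)<6:continue
        r=cv2.minAreaRect(q); P=onz(c,[r[0]],30)[0]
        B=onz(c,cv2.boxPoints(r),30)[:,:2]
        print(n,np.round(r[0],1),np.round(r[1],1),round(r[2],1),"z30:",P.round(0)[:2],B.round(0).tolist())
E
```

```text
blue [169.8 136.8] [6.4 2.8] 45.0 z30: [659. 258.] [[663.0, 267.0], [668.0, 262.0], [656.0, 249.0], [650.0, 255.0]]
blue [163.3 168.1] [ 7.1 26.9] 78.7 z30: [574. 272.] [[575.0, 309.0], [590.0, 240.0], [572.0, 235.0], [557.0, 305.0]]
blue [161.  151.5] [13. 28.] 90.0 z30: [619. 280.] [[636.0, 319.0], [637.0, 243.0], [601.0, 242.0], [601.0, 317.0]]
green [385.3 239.7] [ 6.2 26.9] 74.1 z30: [ 389. -313.] [[387.0, -277.0], [406.0, -345.0], [391.0, -349.0], [371.0, -281.0]]
green [376.3 211. ] [ 6.1 27.2] 74.5 z30: [ 463. -291.] [[461.0, -255.0], [481.0, -324.0], [466.0, -328.0], [446.0, -259.0]]
green [380.9 225.4] [14.3 27.2] 76.0 z30: [ 426. -302.] [[435.0, -264.0], [453.0, -333.0], [417.0, -341.0], [399.0, -272.0]]
red [149.  204.4] [ 6.6 26.9] 77.2 z30: [476. 307.] [[477.0, 343.0], [493.0, 275.0], [476.0, 270.0], [460.0, 339.0]]
red [154.6 233.3] [ 6.6 27.1] 76.6 z30: [401. 289.] [[401.0, 325.0], [418.0, 257.0], [401.0, 252.0], [384.0, 321.0]]
red [151.9 218.8] [14.3 27.4] 76.6 z30: [439. 298.] [[448.0, 337.0], [465.0, 268.0], [429.0, 258.0], [412.0, 327.0]]
brass [279.8 204.7] [ 7.7 12.4] 77.5 z30: [478. -38.] [[485.0, -20.0], [492.0, -52.0], [472.0, -56.0], [465.0, -24.0]]
lid [327.  187.5] [15. 16.] 90.0 z30: [ 525. -163.] [[545.0, -142.0], [545.0, -184.0], [505.0, -184.0], [505.0, -141.0]]
amber [204.7 182.6] [16.7 18.4] 48.8 z30: [535. 161.] [[536.0, 194.0], [569.0, 158.0], [535.0, 128.0], [502.0, 164.0]]
```

servo_tool(
  targets="0.05 0.05 0.03 0 0 0;0.1 0.1 0.06 0 0 0;0.15 0.15 0.09 0 0 0;0.2 0.2 0.09 0 0 0;0.23 0.25 0.09 0 0 0;0.23 0.3 0.09 0 0 0;0.23 0.35 0.09 0 0 0;0.23 0.4 0.09 0 0 0;0.23 0.4 0.09 0 0 0;0.23 0.4 0.09 0 0 0",
  claw=0.2,
)

```text
time_s: 1.15
tool_pos: [388.8, -201.5, 321.4]
tcp_rot: [-0.0, 0.992, 0.129, 0.0]
wrist_force: [1.1, -0.3, 0.1]
grip_width: 0.397
```

```bash
python3 - <<'E'
from h import *
from plant import *
print(state()["joint_pos"].round(2))
c=camera("wrist");s=state()
print({k:v for k,v in c.items() if k!="frame"})
T=rot(s["tcp_rot"]); print("cam in tool",T.inv().apply(c["xyz"]-s["tool_pos"]),(T.inv()*rot(c["attitude"])).as_matrix().round(3))
E
```

```text
[ 0.78  0.15 -0.43  1.79  0.07  1.21 -0.97]
{'fovy': 66.7666366898574, 'cx': 255.39889802327986, 'cy': 191.29701767065336, 'xyz': array([ 464.55232043, -180.59629136,  465.06227323]), 'attitude': array([ 0.78260934, -0.12440508,  0.09630956, -0.6023043 ])}
cam in tool [  75.52874809    5.30151276 -142.74717878] [[-0.007  0.95   0.313]
 [ 1.     0.007  0.001]
 [-0.001  0.313 -0.95 ]]
```

servo_tool(
  targets="0.02 0.045 0 0 0 0;0.04 0.09 0 0 0 0;0.06 0.135 0 0 0 0;0.08 0.18 0 0 0 0;0.1 0.225 0 0 0 0;0.12 0.27 0 0 0 0;0.14 0.315 0 0 0 0;0.16 0.36 0 0 0 0;0.18 0.405 0 0 0 0;0.2 0.45 0 0 0 0",
)

```text
time_s: 2.2
tool_pos: [589.5, 246.8, 320.8]
tcp_rot: [0.0, 0.992, 0.128, -0.0]
wrist_force: [0.7, 0.5, 0.1]
grip_width: 0.4
```

```bash
python3 - <<'E'
from h import *
from plant import *
print(state()["joint_pos"].round(2))
E
```

```text
[-0.1   0.52 -0.61  1.29  0.29  1.41 -2.  ]
```

servo_tool(
  targets="0.01 0.01 0 0 0 8.5;0.01 0.02 0 0 0 17;0.01 0.03 0 0 0 25.5;0.01 0.03 0 0 0 34;0.01 0.03 0 0 0 42.5;0.01 0.03 0 0 0 51;0.01 0.03 0 0 0 59.5;0.01 0.03 0 0 0 68;0.01 0.03 0 0 0 76.5;0.01 0.03 0 0 0 85",
)

```text
time_s: 3.2
tool_pos: [599.0, 275.0, 320.8]
tcp_rot: [-0.0, 0.643, 0.766, -0.0]
wrist_force: [0.4, 0.5, -0.1]
grip_width: 0.398
```

```bash
python3 - <<'E'
from h import *
from plant import *
s=state();print(s["joint_pos"].round(2),s["tool_pos"])
grab("wrist","w1")
E
```

```text
[ 0.01  0.64 -0.97  1.23  0.52  1.52 -0.71] [598.95131101 274.95278906 320.78357311]
```

View pics/w1.png

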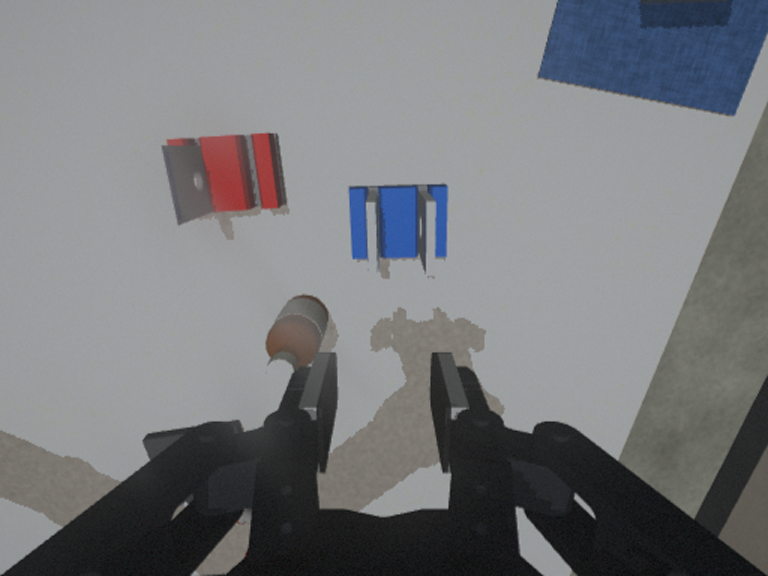

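The wrist view (1.5x) shows the blue rack spanning (350..447, 185..259), with plate top edges as bright strips at x≈372 and x≈432. The red rack is at (165..285, 133..210), with its right slot free at about x=250. The bottle is at (290,335).

```bash
python3 - <<'E'
from h import *
import pickle
c=pickle.load(open("pics/w1.pkl","rb"));f=c["frame"]
for n,lo,hi,win in(("blue",105,130,(225,115,305,180)),("red",0,8,(105,80,195,145))):
    m=mask(f,lo,hi,150,60);k=np.zeros_like(m);x0,y0,x1,y1=win;k[y0:y1,x0:x1]=m[y0:y1,x0:x1]
    pts=np.argwhere(k)[:,::-1].astype(np.float32)
    P=onz(c,pts,30)[:,:2].astype(np.float32)
    r=cv2.minAreaRect(P);print(n,r)
    cs,_=cv2.findContours(k,cv2.RETR_EXTERNAL,cv2.CHAIN_APPROX_NONE)
    for q in cs:
        if cv2.contourArea(q)<20:continue
        P=onz(c,q[:,0],30)[:,:2].astype(np.float32);print("  ",np.round(cv2.minAreaRect(P)[0],1),np.round(cv2.minAreaRect(P)[1],1),cv2.minAreaRect(P)[2])
# plate strips: bright pixels rows
g=f.astype(int);
for y in (132,140,150,160,168): print(y,[tuple(g[y,x]) [0] if 0 else int(g[y,x].mean()) for x in range(228,304)])
E
```

```text
blue ((611.1155395507812, 283.5144348144531), (94.75193786621094, 69.20664978027344), 11.437101364135742)
   [571.6 275.3] [14.1 68. ] 11.437101364135742
   [610.9 283.7] [35.4 68.1] 11.374372482299805
   [650.4 291.4] [14.6 69.4] 12.59753131866455
red ((453.09649658203125, 304.2435302734375), (61.75279235839844, 67.59272003173828), 14.745936393737793)
   [440.7 289.2] [29.1 45.3] 16.047164916992188
   [475.8 310.3] [13.7 67.5] 13.387447357177734
132 [161, 160, 159, 159, 148, 105, 105, 103, 103, 103, 105, 105, 105, 102, 98, 75, 82, 94, 95, 95, 92, 92, 87, 74, 73, 79, 92, 102, 103, 104, 104, 105, 102, 103, 103, 104, 104, 105, 102, 101, 101, 104, 101, 104, 104, 102, 101, 102, 100, 74, 77, 76, 73, 72, 79, 90, 93, 93, 94, 93, 92, 97, 103, 100, 103, 101, 102, 105, 102, 106, 132, 159, 160, 160, 162, 159]
140 [160, 160, 160, 159, 156, 118, 104, 104, 104, 103, 103, 102, 104, 104, 101, 92, 146, 159, 160, 161, 160, 157, 107, 71, 75, 65, 76, 101, 102, 101, 104, 102, 102, 100, 101, 103, 100, 104, 101, 102, 103, 103, 101, 101, 101, 103, 103, 102, 100, 76, 75, 74, 71, 73, 72, 80, 138, 159, 159, 15
[... 490 characters left out ...]
116, 101, 103, 102, 103, 102, 102, 104, 103, 98, 95, 159, 157, 158, 159, 160, 155, 91, 74, 68, 67, 76, 81, 101, 102, 103, 102, 102, 103, 98, 100, 101, 101, 101, 101, 102, 101, 103, 100, 102, 99, 102, 100, 76, 73, 73, 73, 74, 72, 81, 139, 160, 160, 159, 160, 158, 128, 101, 102, 102, 101, 102, 101, 116, 158, 160, 160, 160, 160, 162]
168 [158, 160, 160, 159, 160, 159, 132, 103, 103, 102, 102, 103, 101, 103, 102, 101, 92, 146, 160, 160, 160, 160, 155, 113, 76, 75, 66, 74, 83, 101, 102, 100, 102, 99, 99, 101, 102, 102, 102, 103, 101, 100, 102, 101, 103, 102, 102, 103, 99, 75, 85, 83, 75, 75, 75, 81, 143, 159, 158, 160, 160, 156, 112, 101, 98, 102, 100, 100, 103, 120, 158, 158, 158, 160, 158, 161]
```

```bash
python3 - <<'E'
from h import *
import pickle
c=pickle.load(open("pics/w1.pkl","rb"));g=c["frame"].mean(2)
for x0 in(247,288):
    print([int(v) for v in g[120:192,x0]])
for px in((246.5,140),(247.3,150),(247.7,160),(248,168),(287.2,140),(287,150),(287,160),(286.9,168)): print(px,onz(c,[px],98)[0].round(1))
# slot expected
for P in((586.6,278.3),(635.6,288.7)):
  for s in(-32,32): print(proj(c,[P[0]-.208*s,P[1]+.978*s,98]).round(1))
E
```

```text
[159, 160, 161, 148, 93, 112, 110, 96, 94, 95, 93, 93, 95, 93, 113, 161, 161, 162, 158, 160, 161, 160, 160, 159, 160, 161, 159, 161, 159, 158, 161, 161, 160, 159, 159, 159, 160, 158, 159, 159, 158, 160, 159, 160, 160, 160, 160, 161, 160, 161, 160, 160, 160, 160, 157, 158, 159, 160, 159, 160, 161, 157, 159, 159, 159, 159, 159, 159, 159, 159, 160, 161]
[159, 161, 147, 66, 75, 91, 93, 93, 91, 91, 90, 95, 92, 100, 134, 157, 160, 159, 160, 160, 157, 159, 159, 159, 159, 160, 160, 160, 159, 159, 158, 160, 159, 160, 160, 158, 159, 159, 161, 161, 160, 160, 160, 159, 159, 159, 159, 158, 160, 159, 159, 158, 159, 160, 161, 159, 159, 159, 159, 160, 160, 157, 160, 155, 130, 135, 159, 160, 158, 158, 159, 160]
(246.5, 140) [581.7 300.7  98. ]
(247.3, 150) [584.8 288.4  98. ]
(247.7, 160) [587.4 275.8  98. ]
(248, 168) [589.5 265.6  98. ]
(287.2, 140) [631.8 309.5  98. ]
(287, 150) [634.2 297.2  98. ]
(287, 160) [636.9 284.6  98. ]
(286.9, 168) [638.9 274.3  98. ]
[[248.4 182.1]]
[[246.3 132.6]]
[[286.7 180.9]]
[[286.7 131.2]]
```

servo_tool(
  targets="-0.006 0.001 -0.03 0 0 1;-0.0117 0.002 -0.06 0 0 2;-0.0117 0.002 -0.1 0 0 2;-0.0117 0.002 -0.14 0 0 2;-0.0117 0.002 -0.17 0 0 2;-0.0117 0.002 -0.195 0 0 2;-0.0117 0.002 -0.215 0 0 2;-0.0117 0.002 -0.235 0 0 2;-0.0117 0.002 -0.25 0 0 2;-0.0117 0.002 -0.256 0 0 2",
)

```text
time_s: 4.25
tool_pos: [586.6, 276.6, 63.5]
tcp_rot: [-0.0, 0.632, 0.775, -0.001]
wrist_force: [-0.3, -0.3, 0.0]
grip_width: 0.403
```

servo_tool(
  targets="0 0 0 0 0 0;0 0 0 0 0 0;0 0 0 0 0 0;0 0 0 0 0 0;0 0 0 0 0 0;0 0 0 0 0 0;0 0 0 0 0 0;0 0 0 0 0 0;0 0 0 0 0 0;0 0 0 0 0 0",
  claw=1,
  grip_force=60,
)

```text
time_s: 5.25
tool_pos: [587.3, 277.6, 66.0]
tcp_rot: [0.0, 0.631, 0.776, 0.0]
wrist_force: [-0.1, -1.3, 5.5]
grip_width: 0.083
```

servo_tool(
  targets="0 0 0.02 0 0 0;0 0 0.05 0 0 0;0 0 0.09 0 0 0;0 0 0.13 0 0 0;0 0 0.17 0 0 0;0 0 0.21 0 0 0;0 0 0.25 0 0 0;-0.01 -0.03 0.26 0 0 0;-0.02 -0.08 0.26 0 0 0;-0.02 -0.13 0.26 0 0 0",
)

```text
time_s: 6.25
tool_pos: [565.5, 148.6, 325.6]
tcp_rot: [0.0, 0.63, 0.777, 0.0]
wrist_force: [0.4, -0.1, -1.8]
grip_width: 0.082
```

servo_tool(
  targets="-0.01 -0.04 0 0 0 0;-0.01 -0.08 0 0 0 0;-0.01 -0.12 0 0 0 0;-0.01 -0.16 0 0 0 0;-0.01 -0.20 0 0 0 0;-0.01 -0.23 0 0 0 0;-0.01 -0.25 0 0 0 0;-0.01 -0.25 0 0 0 0;-0.01 -0.25 0 0 0 0;-0.01 -0.25 0 0 0 0",
)

```text
time_s: 7.25
tool_pos: [556.9, -100.1, 325.3]
tcp_rot: [-0.0, 0.631, 0.776, 0.0]
wrist_force: [-0.2, -0.1, -1.9]
grip_width: 0.082
```

```bash
python3 - <<'E'
from h import *
from plant import *
s=state();print(s["joint_pos"].round(2),s["tool_pos"],s["tcp_rot"],s["grip_width"])
c=grab("wrist","w2")
E
```

```text
[ 0.78  0.5  -1.08  1.49  0.44  1.42 -0.1 ] [ 556.89459314 -100.11622969  325.31443811] [-1.98051877e-04  6.30541014e-01  7.76155877e-01  2.12623097e-04] 0.0815881187016614
```

View pics/w2.png

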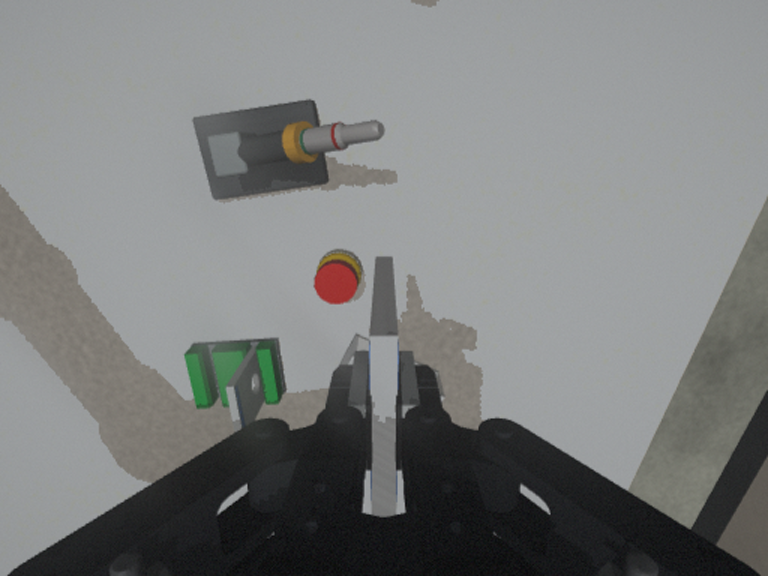

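The wrist view (1.5x) shows the gauge clearly: base corners at about (193,118), (314,100), (328,182) and (214,198), collar at (298,143), and pin tip at (380,129). The held plate is seen edge-on at x≈384, with its top edge running from row 335 to 513. The green rack's free slot is at lower left.

```bash
python3 - <<'E'
from h import *
import pickle
from plant import state
s=state()
c=pickle.load(open("pics/w2.pkl","rb"));f=c["frame"]
B=onz(c,np.array([(193.5,118),(314.5,100),(328,182),(214,199)])/1.5,16)[:,:2]
print("base",B.round(1).tolist(), np.linalg.norm(np.diff(B,axis=0),axis=1).round(1))
# dark base contour via mask
hsv=cv2.cvtColor(f,cv2.COLOR_RGB2HSV)
m=np.zeros(f.shape[:2],np.uint8); m[55:140,120:225]=(f[55:140,120:225].max(2)<95)*255
cs,_=cv2.findContours(m,cv2.RETR_EXTERNAL,cv2.CHAIN_APPROX_NONE);q=max(cs,key=cv2.contourArea)
r=cv2.minAreaRect(onz(c,q[:,0],16)[:,:2].astype(np.float32));print("rect",r)
for n,px,z in(("tip",(383,129),130),("collarL",(290,143),90),("root",(306,140),95),("redring",(337,135.5),95+19)):
    print(n,onz(c,[np.array(px)/1.5],z)[0].round(1))
m=mask(f,12,28,120,80);m[130:]=0
p=np.argwhere(m)[:,::-1];print("brass px",p.min(0)*1.5,p.max(0)*1.5,p.mean(0)*1.5)
# plate top ends in tool frame
T=rot(s["tcp_rot"])
o=T.inv().apply(c["xyz"]-s["tool_pos"])
for px,zz in(((384,335),-33),((384,513),-33),((384,257),57)):
    d=T.inv().apply(ray(c,[np.array(px)/1.5]))[0]; print("tool",(o+d*((zz-o[2])/d[2])).round(1))
E
```

```text
base [[354.8, -35.3], [466.8, 4.6], [492.2, -68.3], [381.0, -108.9]] [119.   77.2 118.5]
rect ((429.37481689453125, -49.690650939941406), (133.23260498046875, 79.12820434570312), 19.94924545288086)
tip [536.9 -11.  130. ]
collarL [464.  -36.1  90. ]
root [477.4 -31.   95. ]
redring [503.3 -22.4 114. ]
brass px [282.  121.5] [315.  160.5] [294.84520124 141.86377709]
tool [ 30.6  -1.2 -33. ]
tool [-31.6  -1.2 -33. ]
tool [30. -1. 57.]
```

```bash
cat > g.py <<'E'
from h import *
ROOT=np.array([480.2,-31.7,95.]);YAW=20.
cy,sy=np.cos(np.radians(YAW)),np.sin(np.radians(YAW))
pz=np.array([cy*.8660,sy*.8660,.5]);px=np.array([.5*cy,.5*sy,-.8660]);py=np.array([-sy,cy,0])
Rg=R.from_matrix(np.c_[py,pz,px])  # tool x,y,z
def tcp(s,off=(-.5,0,25)): return ROOT+pz*s-Rg.apply(off)
def where(s,off=(-.5,0,25)):  # bore in pin frame
    b=s["tool_pos"]+rot(s["tcp_rot"]).apply(off)-ROOT
    return np.array([b@px,b@py,b@pz]).round(1)
E
python3 - <<'E'
from g import *
from plant import state
s=state()
print((Rg*rot(s["tcp_rot"]).inv()).as_rotvec(degrees=True).round(2))
for q in(95,60,40,4):print(q,tcp(q).round(1),(tcp(q)-s["tool_pos"]).round(1))
print(pz*10)
E
```

```text
[  8.22 -28.87   7.96]
95 [545.6  -7.4 164.2] [ -11.4   92.6 -161.3]
60 [517.1 -17.7 146.7] [ -39.8   82.3 -178.8]
40 [500.8 -23.7 136.7] [ -56.1   76.3 -188.8]
4 [471.5 -34.3 118.7] [ -85.4   65.7 -206.8]
[8.1377381  2.96189444 5.        ]
```

servo_tool(
  targets="0.01 0.03 0 1.6 -5.8 1.6;0.02 0.06 0 3.3 -11.5 3.2;0.03 0.09 0 4.9 -17.3 4.8;0.03 0.0926 -0.02 6.6 -23.1 6.4;0.02 0.0926 -0.05 8.22 -28.87 7.96;0.01 0.0926 -0.085 8.22 -28.87 7.96;0 0.0926 -0.12 8.22 -28.87 7.96;-0.0114 0.0926 -0.15 8.22 -28.87 7.96;-0.0114 0.0926 -0.1613 8.22 -28.87 7.96;-0.0114 0.0926 -0.1613 8.22 -28.87 7.96",
)

```text
time_s: 8.3
tool_pos: [544.0, -7.8, 162.4]
tcp_rot: [0.147, 0.554, 0.792, 0.211]
wrist_force: [-0.9, 1.5, 0.9]
grip_width: 0.085
```

```bash
python3 - <<'E'
from g import *
from plant import *
s=state();print(s["joint_pos"].round(2),s["tool_pos"],where(s),(Rg*rot(s["tcp_rot"]).inv()).as_rotvec(degrees=True).round(2),s["wrist_force"])
c=camera("wrist");f=cv2.resize(c["frame"][:,:,::-1],None,fx=1,fy=1)
d=camera("scene")["frame"][120:250,180:320,::-1];d=cv2.resize(d,None,fx=3,fy=3,interpolation=2)
d=cv2.copyMakeBorder(d,0,max(0,384-d.shape[0]),0,0,0)[:384]
h=np.hstack([f[:,120:512],d[:, :400]]);cv2.imwrite("pics/w3.png",h);print(h.shape)
E
```

```text
[ 0.76  0.4  -0.88  2.25  0.83  0.18 -0.43] [543.97225447  -7.78387216 162.39371339] [ 0.7  0.2 92.6] [ 0.01 -0.23 -0.04] [-0.89201144  1.45935769  0.92203424]
(384, 792, 3)
```

View pics/w3.png

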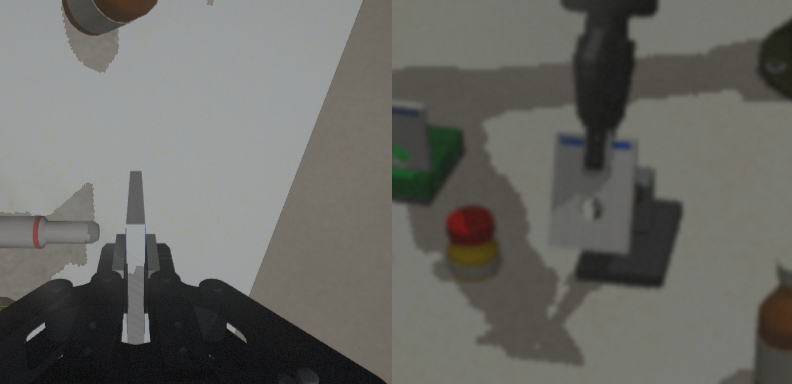

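The joint 6 reading of 0.18 is close to its 0.17 limit, so I'll move in carefully. The picture shows the plate square to the pin with the tip at (99,232), level with the plate's bore region. The bore is visible in the scene crop at (590,208).

servo_tool(
  targets="-0.004 -0.0015 -0.0025 0 0 0;-0.008 -0.003 -0.005 0 0 0;-0.012 -0.0045 -0.0075 0 0 0;-0.016 -0.006 -0.01 0 0 0;-0.016 -0.006 -0.01 0 0 0;-0.016 -0.006 -0.01 0 0 0;-0.016 -0.006 -0.01 0 0 0;-0.016 -0.006 -0.01 0 0 0;-0.016 -0.006 -0.01 0 0 0;-0.016 -0.006 -0.01 0 0 0",
)

```text
time_s: 9.4
tool_pos: [529.7, -14.8, 154.1]
tcp_rot: [0.148, 0.555, 0.791, 0.212]
wrist_force: [0.5, 0.2, -1.5]
grip_width: 0.084
```

```bash
cat > st.py <<'E'
from g import *
from plant import *
s=state();print(s["time_s"],s["joint_pos"].round(3),s["tool_pos"].round(1),where(s),(Rg*rot(s["tcp_rot"]).inv()).as_rotvec(degrees=True).round(2),s["wrist_force"].round(1),s["grip_width"].round(3))
E
python3 st.py
```

```text
Traceback (most recent call last):
  File "st.py", line 3, in <module>
    s=state();print(s["time_s"],s["joint_pos"].round(3),s["tool_pos"].round(1),where(s),(Rg*rot(s["tcp_rot"]).inv()).as_rotvec(degrees=True).round(2),s["wrist_force"].round(1),s["grip_width"].round(3))
                                                                                                                                                                                ^^^^^^^^^^^^^^^^^^^^^
AttributeError: 'float' object has no attribute 'round'
```

```bash
sed -i 's/s\["grip_width"\].round(3)/round(s["grip_width"],3)/' st.py; python3 st.py
```

```text
9.4 [ 0.831  0.422 -0.946  2.297  1.113  0.177 -0.701] [529.7 -14.8 154.1] [ 0.  -1.6 74.8] [-0.05 -0.02  0.11] [ 0.5  0.2 -1.5] 0.084
```

servo_tool(
  targets="-0.003 0 -0.002 0 0 0;-0.006 -0.001 -0.004 0 0 0;-0.009 -0.002 -0.006 0 0 0;-0.0125 -0.003 -0.0075 0 0 0;-0.0165 -0.0045 -0.01 0 0 0;-0.0205 -0.006 -0.0125 0 0 0;-0.0205 -0.006 -0.0125 0 0 0;-0.0205 -0.006 -0.0125 0 0 0;-0.0205 -0.006 -0.0125 0 0 0;-0.0205 -0.006 -0.0125 0 0 0",
)

```text
time_s: 10.4
tool_pos: [509.3, -20.8, 141.6]
tcp_rot: [0.148, 0.555, 0.791, 0.212]
wrist_force: [-0.1, -1.0, -0.9]
grip_width: 0.087
```

```bash
python3 st.py
```

```text
10.4 [ 0.881  0.44  -0.988  2.355  1.439  0.178 -1.012] [509.3 -20.8 141.6] [ 0.2 -0.2 50.3] [-0.05 -0.01  0.12] [-0.1 -1.  -0.9] 0.087
```

servo_tool(
  targets="-0.0016 -0.0006 -0.001 0 0 0;-0.0033 -0.0012 -0.002 0 0 0;-0.0049 -0.0018 -0.003 0 0 0;-0.0065 -0.0024 -0.004 0 0 0;-0.0081 -0.003 -0.005 0 0 0;-0.0098 -0.0036 -0.006 0 0 0;-0.0114 -0.0041 -0.007 0 0 0;-0.0122 -0.0044 -0.0075 0 0 0;-0.0122 -0.0044 -0.0075 0 0 0;-0.0122 -0.0044 -0.0075 0 0 0",
)

```text
time_s: 11.4
tool_pos: [500.3, -23.9, 136.3]
tcp_rot: [0.15, 0.554, 0.791, 0.215]
wrist_force: [7.2, 3.5, 6.0]
grip_width: 0.085
```

```bash
python3 st.py
```

```text
11.4 [ 0.91   0.453 -1.014  2.385  1.625  0.186 -1.185] [500.3 -23.9 136.3] [-0.  -0.  39.5] [-0.15  0.33  0.01] [7.2 3.5 6. ] 0.085
```

servo_tool(
  targets="-0.0016 -0.0006 -0.001 0 0 0;-0.0033 -0.0012 -0.002 0 0 0;-0.0033 -0.0012 -0.002 0 0 0;-0.0033 -0.0012 -0.0005 0 0 0;-0.0033 -0.0012 -0.0035 0 0 0;-0.0033 -0.0012 -0.002 0 0 0;-0.0038 0.0002 -0.002 0 0 0;-0.0028 -0.0026 -0.002 0 0 0;-0.0033 -0.0012 -0.002 0 0 0;-0.0033 -0.0012 -0.002 0 0 0",
)

```text
time_s: 12.4
tool_pos: [498.7, -23.6, 136.1]
tcp_rot: [0.151, 0.552, 0.791, 0.216]
wrist_force: [5.2, 4.9, 20.2]
grip_width: 0.082
```

```bash
python3 st.py
```

```text
12.4 [ 0.94   0.471 -1.063  2.392  1.651  0.214 -1.209] [498.7 -23.6 136.1] [-0.5  0.8 38.3] [-0.2   0.56 -0.14] [ 5.2  4.9 20.2] 0.082
```

servo_tool(
  targets="0.0041 0.0015 0.0025 0 0 0;0.0081 0.003 0.005 0 0 0;0.0146 0.0053 0.009 0 0 0;0.0212 0.0077 0.013 0 0 0;0.0293 0.0107 0.018 0 0 0;0.0374 0.0136 0.023 0 0 0;0.0456 0.0166 0.028 0 0 0;0.0537 0.0195 0.033 0 0 0;0.06 0.0217 0.05 0 0 0;0.06 0.0217 0.08 0 0 0",
)

```text
time_s: 13.4
tool_pos: [552.5, -5.0, 210.9]
tcp_rot: [0.147, 0.555, 0.791, 0.211]
wrist_force: [1.0, -0.2, -1.5]
grip_width: 0.084
```

```bash
python3 st.py; python3 - <<'E'
from g import *
from plant import state
s=state();y=np.radians(13.8)
Rt=R.from_matrix(np.c_[[-np.sin(y),np.cos(y),0],[np.cos(y),np.sin(y),0],[0,0,-1]])
print((Rt*rot(s["tcp_rot"]).inv()).as_rotvec(degrees=True).round(2))
E
```

```text
13.4 [ 1.048  0.503 -1.36   2.164  0.949  0.485 -0.58 ] [552.5  -5.  210.9] [-3.680e+01 -1.000e-01  1.246e+02] [-0.04 -0.25  0.1 ] [ 1.  -0.2 -1.5] 0.084
[-8.75 28.48 -5.93]
```

servo_tool(
  targets="0 0.01 0.03 -1.75 5.7 -1.2;0 0.03 0.06 -3.5 11.4 -2.4;-0.01 0.06 0.09 -5.25 17.1 -3.6;-0.02 0.095 0.11 -7 22.8 -4.7;-0.03 0.13 0.11 -8.75 28.48 -5.93;-0.045 0.165 0.11 -8.75 28.48 -5.93;-0.06 0.205 0.11 -8.75 28.48 -5.93;-0.075 0.245 0.11 -8.75 28.48 -5.93;-0.09 0.285 0.11 -8.75 28.48 -5.93;-0.09 0.285 0.11 -8.75 28.48 -5.93",
)

```text
time_s: 14.4
tool_pos: [459.4, 285.9, 322.4]
tcp_rot: [0.001, 0.613, 0.79, 0.002]
wrist_force: [-0.1, -0.6, -1.2]
grip_width: 0.081
```

```bash
python3 st.py; python3 - <<'E'
from g import *
from plant import state
c=grab("wrist","w4");f=c["frame"];s=state()
m=mask(f,0,8,150,50)
cs,_=cv2.findContours(m,cv2.RETR_EXTERNAL,cv2.CHAIN_APPROX_NONE)
for q in cs:
    if cv2.contourArea(q)<60:continue
    r=cv2.minAreaRect(onz(c,q[:,0],30)[:,:2].astype(np.float32));print(cv2.boundingRect(q),np.round(r[0],1),np.round(r[1],1),round(r[2],1))
print("tool x yaw-90",np.degrees(np.arctan2(*rot(s["tcp_rot"]).apply([0,1,0])[[1,0]])))
E
```

```text
14.4 [ 0.13   0.495 -1.189  1.557  0.465  1.402 -0.845] [459.4 285.9 322.4] [-130.7  305.1  178.4] [  8.75 -28.48   5.49] [-0.1 -0.6 -1.2] 0.081
(264, 116, 12, 47) [474.9 310. ] [16.3 68.2] 14.9
(231, 115, 25, 48) [436.8 301. ] [35.2 69.4] 14.4
(211, 115, 10, 47) [396.7 291.5] [13.1 68.3] 11.7
tool x yaw-90 14.16154927165863
```

View pics/w4.png

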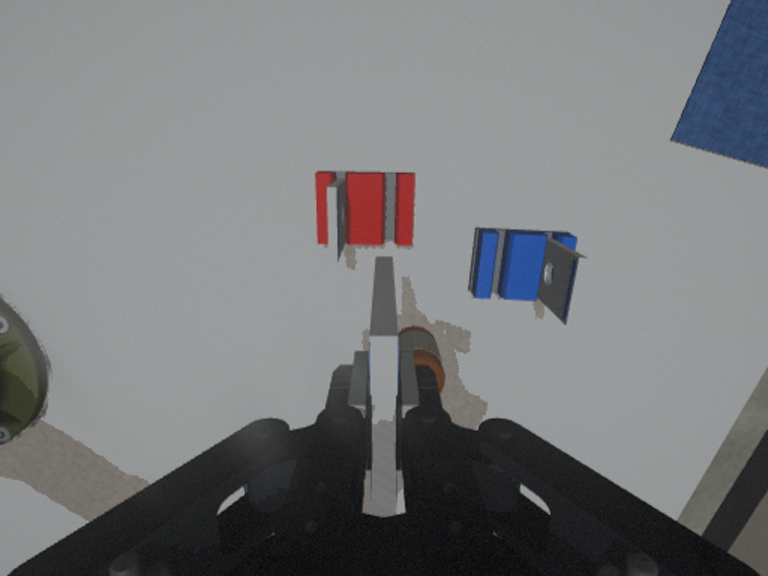

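The wrist view shows the red rack at (316..414, 172..245), with its right slot free at x≈391. The old plate is in the left slot, and my plate is still held square at x≈384.

servo_tool(
  targets="0.0027 0.01 -0.02 0 0 0;0.0027 0.0215 -0.05 0 0 0;0.0027 0.0215 -0.09 0 0 0;0.0027 0.0215 -0.13 0 0 0;0.0027 0.0215 -0.165 0 0 0;0.0027 0.0215 -0.195 0 0 0;0.0027 0.0215 -0.215 0 0 0;0.0027 0.0215 -0.224 0 0 0;0.0027 0.0215 -0.224 0 0 0;0.0027 0.0215 -0.224 0 0 0",
)

```text
time_s: 15.45
tool_pos: [466.9, 301.6, 98.7]
tcp_rot: [0.002, 0.617, 0.787, 0.001]
wrist_force: [-0.2, -0.5, -0.2]
grip_width: 0.082
```

```bash
python3 - <<'E'
from g import *
from plant import *
s=state();print(s["joint_pos"].round(2),s["tool_pos"],s["tcp_rot"].round(4),s["wrist_force"].round(1))
c=camera("wrist");f=c["frame"]
m=mask(f,0,8,150,50)
cs,_=cv2.findContours(m,cv2.RETR_EXTERNAL,cv2.CHAIN_APPROX_NONE)
T=rot(s["tcp_rot"])
for q in cs:
    if cv2.contourArea(q)<60:continue
    P=T.inv().apply(onz(c,q[:,0],30)-s["tool_pos"])
    print(cv2.boundingRect(q),P.min(0).round(1),P.max(0).round(1))
cv2.imwrite("pics/w5.png",f[:,:,::-1])
g=f.mean(2);print([int(v) for v in g[170,230:300]])
E
```

```text
[-0.02  0.72 -1.    1.86  0.73  0.98 -1.1 ] [466.9479773  301.55491117  98.66967947] [0.0018 0.6173 0.7867 0.0015] [-0.2 -0.5 -0.2]
(258, 153, 23, 86) [-28.4   0.6  68.6] [41.  17.5 68.8]
(192, 153, 52, 86) [-28.3 -48.6  68.4] [ 41.  -10.7  68.6]
[85, 85, 82, 85, 84, 82, 86, 83, 84, 69, 62, 65, 63, 57, 77, 91, 117, 116, 115, 115, 115, 114, 115, 115, 115, 114, 114, 96, 71, 73, 70, 66, 87, 88, 88, 89, 89, 88, 86, 89, 91, 89, 89, 91, 88, 90, 90, 93, 91, 91, 95, 135, 174, 174, 173, 172, 173, 173, 172, 175, 174, 173, 173, 175, 174, 174, 175, 174, 174, 174]
```

servo_tool(
  targets="0 0 0 0 0 0;0 0 0 0 0 0;0 0 0 0 0 0;0 0 0 0 0 0;0 0 0 0 0 0;0 0 0 0 0 0;0 0 0 0 0 0;0 0 0 0 0 0;0 0 0 0 0 0;0 0 0 0 0 0",
)

```text
time_s: 16.5
tool_pos: [466.3, 301.7, 98.0]
tcp_rot: [0.002, 0.617, 0.787, 0.001]
wrist_force: [-0.2, 0.5, -1.6]
grip_width: 0.082
```

servo_tool(
  targets="-0.0024 0.0026 0 0 0 0;-0.0047 0.0052 0 0 0 0;-0.0047 0.0052 0 0 0 0;-0.0047 0.0052 -0.006 0 0 0;-0.0047 0.0052 -0.012 0 0 0;-0.0047 0.0052 -0.018 0 0 0;-0.0047 0.0052 -0.023 0 0 0;-0.0047 0.0052 -0.027 0 0 0;-0.0047 0.0052 -0.03 0 0 0;-0.0047 0.0052 -0.031 0 0 0",
)

```text
time_s: 17.5
tool_pos: [461.5, 306.8, 66.6]
tcp_rot: [0.002, 0.617, 0.787, 0.001]
wrist_force: [-0.5, 0.8, -0.9]
grip_width: 0.081
```

```bash
python3 - <<'E'
from g import *
from plant import *
s=state();print(s["joint_pos"].round(2),s["tool_pos"],s["tcp_rot"].round(4),s["wrist_force"].round(1),s["wrist_torque"].round(2))
E
```

```text
[-0.05  0.75 -0.96  1.89  0.78  0.93 -1.16] [461.53001093 306.84427027  66.60449894] [0.0015 0.6169 0.787  0.0009] [-0.5  0.8 -0.9] [ 0.01  0.01 -0.  ]
```

servo_tool(
  targets="0 0 0 0 0 0;0 0 0 0 0 0;0 0 0 0 0 0;0 0 0 0 0 0;0 0 0 0 0 0;0 0 0.01 0 0 0;0 0 0.03 0 0 0;0 0 0.06 0 0 0;0 0 0.1 0 0 0;0 0 0.14 0 0 0",
  claw=0.2,
)

```text
time_s: 18.5
tool_pos: [461.1, 306.9, 208.9]
tcp_rot: [0.001, 0.617, 0.787, 0.001]
wrist_force: [0.3, 0.6, 0.6]
grip_width: 0.401
```

servo_tool(
  targets="0.02 0 0.03 0 0 0;0.05 0 0.05 0 0 -1;0.08 0 0.07 0 0 -2;0.11 -0.01 0.09 0 0 -2;0.14 -0.01 0.1 0 0 -2;0.16 -0.02 0.1 0 0 -2;0.17 -0.02 0.1 0 0 -2;0.172 -0.022 0.1 0 0 -2;0.172 -0.022 0.1 0 0 -2;0.172 -0.022 0.1 0 0 -2",
)

```text
time_s: 19.5
tool_pos: [632.7, 285.4, 307.5]
tcp_rot: [0.001, 0.63, 0.777, 0.001]
wrist_force: [0.3, 0.0, 0.1]
grip_width: 0.399
```

```bash
python3 - <<'E'
from g import *
from plant import *
s=state();print(s["time_s"],s["joint_pos"].round(2),s["tool_pos"],s["tcp_rot"].round(4),s["wrist_force"].round(1))
c=grab("wrist","w6");f=c["frame"]
m=mask(f,105,130,150,60);m[:, :60]=0
cs,_=cv2.findContours(m,cv2.RETR_EXTERNAL,cv2.CHAIN_APPROX_NONE)
for q in cs:
    if cv2.contourArea(q)<60:continue
    r=cv2.minAreaRect(onz(c,q[:,0],30)[:,:2].astype(np.float32));print(cv2.boundingRect(q),np.round(r[0],1),np.round(r[1],1),round(r[2],1))
E
```

```text
19.5 [ 0.    0.73 -1.05  1.15  0.62  1.57 -0.7 ] [632.67334252 285.35313725 307.46542281] [0.0015 0.6301 0.7765 0.0011] [0.3 0.  0.1]
(263, 128, 11, 48) [650.1 291.8] [14.4 69. ] 13.0
(228, 128, 26, 48) [610.9 283.7] [36.2 68.9] 11.8
(208, 128, 13, 48) [572.3 275.6] [16.3 69. ] 12.3
```

View pics/w6.png

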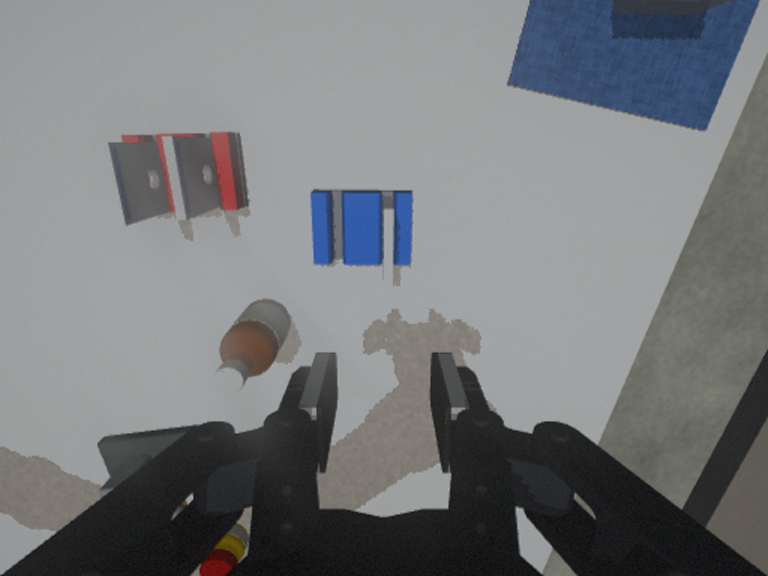

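The first plate stands in the red rack's right slot. The second is still in the blue rack, with its top strip at (383..395, 208..280).

```bash
python3 - <<'E'
from g import *
import pickle
c=pickle.load(open("pics/w6.pkl","rb"));g=c["frame"].mean(2)
print([int(v) for v in g[165,248:270]],[int(v) for v in g[130:150,259]],[int(v) for v in g[176:196,259]])
print(onz(c,[[259.5,139],[259,163],[259,187],],98).round(1))
E
```

```text
[103, 102, 104, 101, 93, 73, 81, 117, 161, 162, 160, 163, 161, 158, 105, 66, 76, 83, 103, 101, 102, 102] [110, 95, 94, 95, 94, 92, 94, 93, 101, 136, 163, 163, 161, 161, 163, 162, 163, 161, 161, 162] [162, 163, 163, 162, 163, 165, 161, 163, 163, 163, 163, 163, 162, 165, 164, 163, 162, 161, 162, 163]
[[630.6 317.   98. ]
 [636.2 288.   98. ]
 [642.7 257.6  98. ]]
```

servo_tool(
  targets="0.002 0 -0.03 0 0 0;0.0043 0.0005 -0.06 0 0 0;0.0043 0.0005 -0.1 0 0 0;0.0043 0.0005 -0.135 0 0 0;0.0043 0.0005 -0.165 0 0 0;0.0043 0.0005 -0.19 0 0 0;0.0043 0.0005 -0.21 0 0 0;0.0043 0.0005 -0.228 0 0 0;0.0043 0.0005 -0.238 0 0 0;0.0043 0.0005 -0.242 0 0 0",
)

```text
time_s: 20.55
tool_pos: [637.5, 285.2, 64.2]
tcp_rot: [0.001, 0.63, 0.776, 0.001]
wrist_force: [0.4, -0.3, -0.3]
grip_width: 0.395
```

servo_tool(
  targets="0 0 0 0 0 0;0 0 0 0 0 0;0 0 0 0 0 0;0 0 0 0 0 0;0 0 0 0 0 0;0 0 0 0 0 0;0 0 0 0 0 0;0 0 0 0 0 0;0 0 0 0 0 0;0 0 0 0 0 0",
  claw=1,
  grip_force=60,
)

```text
time_s: 21.55
tool_pos: [638.3, 285.8, 66.0]
tcp_rot: [0.002, 0.631, 0.776, 0.002]
wrist_force: [0.6, 0.3, 5.6]
grip_width: 0.08
```

servo_tool(
  targets="0 0 0.02 0 0 0;0 0 0.05 0 0 0;0 0 0.09 0 0 0;0 0 0.13 0 0 0;0 0 0.17 0 0 0;0 0 0.21 0 0 0;0 0 0.24 0 0 0;-0.01 -0.03 0.25 0 0 0;-0.02 -0.07 0.25 0 0 0;-0.03 -0.11 0.25 0 0 0",
)

```text
time_s: 22.55
tool_pos: [607.1, 174.8, 314.9]
tcp_rot: [0.002, 0.63, 0.777, 0.001]
wrist_force: [-0.1, -1.1, -0.4]
grip_width: 0.083
```

servo_tool(
  targets="-0.01 -0.035 0 0 0 0;-0.02 -0.07 0 0 0 0;-0.03 -0.105 0 0 0 0;-0.04 -0.14 0 0 0 0;-0.05 -0.17 0 0 0 0;-0.055 -0.18 0 0 0 0;-0.055 -0.18 0 0 0 0;-0.055 -0.18 0 0 0 0;-0.055 -0.18 0 0 0 0;-0.055 -0.18 0 0 0 0",
)

```text
time_s: 23.55
tool_pos: [553.1, -2.9, 315.1]
tcp_rot: [0.002, 0.63, 0.777, 0.001]
wrist_force: [-0.3, -0.8, -0.4]
grip_width: 0.081
```

```bash
python3 - <<'E'
from g import *
from plant import *
s=state();print(s["time_s"],s["joint_pos"].round(2),s["tool_pos"],s["tcp_rot"].round(4),s["grip_width"])
print((Rg*rot(s["tcp_rot"]).inv()).as_rotvec(degrees=True).round(2))
for q in(95,40,4):print(q,tcp(q).round(1),(tcp(q)-s["tool_pos"]).round(1))
c=camera("wrist");g=c["frame"].mean(2);cx=256
print([int(v) for v in g[165:232,cx]],[int(v) for v in g[330:350,cx]])
T=rot(s["tcp_rot"]);o=T.inv().apply(c["xyz"]-s["tool_pos"])
for px,zz in(((256,223.3),-33),((256,342),-33),((256,171.3),57)):
    d=T.inv().apply(ray(c,[px]))[0]; print("tool",(o+d*((zz-o[2])/d[2])).round(1))
E
```

```text
23.55 [ 0.68  0.53 -1.2   1.54  0.5   1.41 -0.35] [553.06559092  -2.93948673 315.07735853] [0.0015 0.6296 0.7769 0.0014] 0.08141601283929159
[  8.24 -28.63   7.87]
95 [545.6  -7.4 164.2] [  -7.5   -4.4 -150.9]
40 [500.8 -23.7 136.7] [ -52.2  -20.7 -178.4]
4 [471.5 -34.3 118.7] [ -81.5  -31.4 -196.4]
[156, 155, 155, 145, 92, 90, 92, 90, 90, 92, 92, 92, 92, 89, 90, 89, 90, 91, 88, 92, 89, 88, 89, 89, 88, 91, 89, 90, 88, 90, 87, 89, 88, 87, 88, 90, 87, 87, 87, 89, 88, 87, 88, 88, 89, 85, 87, 88, 88, 86, 87, 86, 86, 87, 91, 116, 155, 155, 152, 155, 154, 154, 154, 155, 154, 153, 154] [111, 111, 113, 113, 113, 114, 115, 115, 113, 113, 113, 112, 101, 32, 27, 22, 27, 22, 22, 22]
tool [ 30.7  -1.2 -33. ]
tool [-31.6  -1.1 -33. ]
tool [30.1 -0.9 57. ]
```

servo_tool(
  targets="0.005 0 0 1.65 -5.73 1.57;0.01 0 0 3.3 -11.45 3.15;0.015 0 -0.01 4.94 -17.2 4.72;0.015 0 -0.03 6.6 -22.9 6.3;0.01 -0.005 -0.06 8.24 -28.63 7.87;0.005 -0.005 -0.09 8.24 -28.63 7.87;0 -0.005 -0.12 8.24 -28.63 7.87;-0.0073 -0.0049 -0.14 8.24 -28.63 7.87;-0.0073 -0.0049 -0.1509 8.24 -28.63 7.87;-0.0073 -0.0049 -0.1509 8.24 -28.63 7.87",
)

```text
time_s: 24.6
tool_pos: [544.7, -8.6, 162.9]
tcp_rot: [0.147, 0.555, 0.791, 0.211]
wrist_force: [-0.0, -0.5, -0.0]
grip_width: 0.083
```

```bash
python3 st.py
```

```text
24.6 [ 0.796  0.416 -0.925  2.252  0.916  0.198 -0.518] [544.7  -8.6 162.9] [ 0.5 -0.8 93.3] [-0.01 -0.17  0.02] [-0.  -0.5 -0. ] 0.083
```

servo_tool(
  targets="-0.0049 -0.0018 -0.003 0 0 0;-0.0098 -0.0036 -0.006 0 0 0;-0.0146 -0.0053 -0.009 0 0 0;-0.0195 -0.0071 -0.012 0 0 0;-0.0244 -0.0089 -0.015 0 0 0;-0.0293 -0.0107 -0.018 0 0 0;-0.0342 -0.0124 -0.021 0 0 0;-0.0366 -0.0133 -0.0225 0 0 0;-0.0366 -0.0133 -0.0225 0 0 0;-0.0366 -0.0133 -0.0225 0 0 0",
)

```text
time_s: 25.6
tool_pos: [509.9, -22.6, 142.3]
tcp_rot: [0.149, 0.555, 0.79, 0.212]
wrist_force: [0.0, -0.8, -0.3]
grip_width: 0.082
```

```bash
python3 st.py
```

```text
25.6 [ 0.891  0.443 -0.998  2.353  1.427  0.182 -0.996] [509.9 -22.6 142.3] [-0.5 -2.2 50.5] [-0.03  0.05  0.14] [ 0.  -0.8 -0.3] 0.082
```

servo_tool(
  targets="-0.0005 0.0015 0 0 0 0;-0.0025 0.0008 -0.0012 0 0 0;-0.005 -0.0001 -0.0027 0 0 0;-0.0075 -0.001 -0.0042 0 0 0;-0.01 -0.002 -0.0058 0 0 0;-0.0125 -0.0029 -0.0073 0 0 0;-0.0143 -0.0035 -0.0085 0 0 0;-0.0143 -0.0035 -0.0085 0 0 0;-0.0143 -0.0035 -0.0085 0 0 0;-0.0143 -0.0035 -0.0085 0 0 0",
)

```text
time_s: 26.6
tool_pos: [494.9, -26.3, 133.2]
tcp_rot: [0.148, 0.555, 0.79, 0.212]
wrist_force: [0.1, -0.1, -1.5]
grip_width: 0.082
```

```bash
python3 st.py
```

```text
26.6 [ 0.921  0.458 -1.023  2.395  1.641  0.194 -1.2  ] [494.9 -26.3 133.2] [-0.2 -0.4 32.7] [-0.04 -0.02  0.14] [ 0.1 -0.1 -1.5] 0.082
```

servo_tool(
  targets="-0.002 -0.0007 -0.0012 0 0 0;-0.004 -0.0014 -0.0025 0 0 0;-0.006 -0.0021 -0.0037 0 0 0;-0.008 -0.0029 -0.0049 0 0 0;-0.01 -0.0036 -0.0061 0 0 0;-0.012 -0.0043 -0.0074 0 0 0;-0.0138 -0.005 -0.0085 0 0 0;-0.0155 -0.0056 -0.0095 0 0 0;-0.0155 -0.0056 -0.0095 0 0 0;-0.0155 -0.0056 -0.0095 0 0 0",
)

```text
time_s: 27.6
tool_pos: [479.2, -31.9, 123.6]
tcp_rot: [0.148, 0.555, 0.79, 0.212]
wrist_force: [-0.1, -0.7, -1.4]
grip_width: 0.087
```

```bash
python3 st.py
```

```text
27.6 [ 0.985  0.499 -1.105  2.438  1.783  0.253 -1.33 ] [479.2 -31.9 123.6] [-0.2 -0.4 13.4] [-0.05 -0.04  0.15] [-0.1 -0.7 -1.4] 0.087
```

servo_tool(
  targets="-0.0016 -0.0006 -0.001 0 0 0;-0.0033 -0.0012 -0.002 0 0 0;-0.0049 -0.0018 -0.003 0 0 0;-0.0065 -0.0024 -0.004 0 0 0;-0.0077 -0.0028 -0.0048 0 0 0;-0.0085 -0.0031 -0.0053 0 0 0;-0.0094 -0.0034 -0.0058 0 0 0;-0.0094 -0.0034 -0.0058 0 0 0;-0.0094 -0.0034 -0.0058 0 0 0;-0.0094 -0.0034 -0.0058 0 0 0",
)

```text
time_s: 28.6
tool_pos: [470.9, -35.0, 118.4]
tcp_rot: [0.149, 0.555, 0.791, 0.213]
wrist_force: [5.1, 1.7, -0.2]
grip_width: 0.083
```

```bash
python3 st.py
```

```text
28.6 [ 1.018  0.525 -1.149  2.463  1.843  0.289 -1.383] [470.9 -35.  118.4] [-0.2 -0.4  3.2] [-0.06  0.06  0.11] [ 5.1  1.7 -0.2] 0.083
```

servo_tool(
  targets="-0.001 -0.0004 -0.0006 0 0 0;-0.001 -0.0004 -0.0006 0 0 0;-0.001 -0.0004 -0.0006 0 0 0;0 0 0 0 0 0;0.0041 0.0015 0.0025 0 0 0;0.0098 0.0036 0.006 0 0 0;0.0163 0.0059 0.01 0 0 0;0.0244 0.0089 0.015 0 0 0;0.0326 0.0118 0.02 0 0 0;0.0407 0.0148 0.025 0 0 0",
)

```text
time_s: 29.6
tool_pos: [510.1, -20.7, 142.6]
tcp_rot: [0.148, 0.555, 0.791, 0.211]
wrist_force: [-1.0, -0.7, -0.3]
grip_width: 0.082
```

```bash
python3 st.py
```

```text
29.6 [ 0.912  0.458 -1.045  2.351  1.42   0.216 -0.998] [510.1 -20.7 142.6] [-0.3 -0.4 51.3] [ 0.   -0.11  0.18] [-1.  -0.7 -0.3] 0.082
```

servo_tool(
  targets="0.0081 0.003 0.005 0 0 0;0.0163 0.0059 0.01 0 0 0;0.0244 0.0089 0.015 0 0 0;0.0326 0.0118 0.02 0 0 0;0.0366 0.0133 0.0225 0 0 0;0.04 0.0145 0.03 0 0 0;0.042 0.015 0.05 0 0 0;0.042 0.015 0.08 0 0 0;0.042 0.01 0.11 0 0 0;0.042 0 0.14 0 0 0",
)

```text
time_s: 30.6
tool_pos: [551.7, -19.5, 282.3]
tcp_rot: [0.147, 0.555, 0.791, 0.212]
wrist_force: [0.1, -0.7, -1.3]
grip_width: 0.084
```

```bash
python3 st.py; python3 - <<'E'
from g import *
from plant import state
s=state();y=np.radians(15.2)
Rt=R.from_matrix(np.c_[[-np.sin(y),np.cos(y),0],[np.cos(y),np.sin(y),0],[0,0,-1]])
print((Rt*rot(s["tcp_rot"]).inv()).as_rotvec(degrees=True).round(2),s["tool_pos"])
E
```

```text
30.6 [ 1.198  0.375 -1.412  2.043  0.48   0.555 -0.105] [551.7 -19.5 282.3] [-101.5  -13.5  155.4] [-0.12 -0.11  0.03] [ 0.1 -0.7 -1.3] 0.084
[-9.19 28.5  -4.62] [551.74817333 -19.52388851 282.27584641]
```

servo_tool(
  targets="0 -0.01 0.01 -1.84 5.7 -0.92;0 -0.03 0.02 -3.68 11.4 -1.85;-0.01 -0.06 0.03 -5.5 17.1 -2.8;-0.02 -0.09 0.04 -7.35 22.8 -3.7;-0.035 -0.12 0.04 -9.19 28.5 -4.62;-0.05 -0.15 0.04 -9.19 28.5 -4.62;-0.07 -0.18 0.04 -9.19 28.5 -4.62;-0.09 -0.21 0.04 -9.19 28.5 -4.62;-0.11 -0.24 0.04 -9.19 28.5 -4.62;-0.13 -0.27 0.04 -9.19 28.5 -4.62",
)

```text
time_s: 31.6
tool_pos: [421.1, -291.4, 321.3]
tcp_rot: [0.001, 0.608, 0.794, -0.001]
wrist_force: [0.2, 0.1, -0.9]
grip_width: 0.079
```

servo_tool(
  targets="-0.005 -0.01 0 0 0 0;-0.01 -0.02 0 0 0 0;-0.01 -0.02 0 0 0 0;-0.01 -0.02 0 0 0 0;-0.01 -0.02 0 0 0 0;-0.01 -0.02 0 0 0 0;-0.01 -0.02 0 0 0 0;-0.01 -0.02 0 0 0 0;-0.01 -0.02 0 0 0 0;-0.01 -0.02 0 0 0 0",
)

```text
time_s: 32.6
tool_pos: [412.5, -310.3, 321.8]
tcp_rot: [0.001, 0.608, 0.794, -0.001]
wrist_force: [-0.6, 0.3, -1.2]
grip_width: 0.081
```

```bash
cat > gr.py <<'E'
from g import *
from plant import *
s=state();print(s["time_s"],s["joint_pos"].round(2),s["tool_pos"].round(1),s["tcp_rot"].round(4),s["wrist_force"].round(1))
c=grab("wrist","w7");f=c["frame"]
m=mask(f,50,75,120,40);T=rot(s["tcp_rot"])
cs,_=cv2.findContours(m,cv2.RETR_EXTERNAL,cv2.CHAIN_APPROX_NONE)
for q in cs:
    if cv2.contourArea(q)<60:continue
    W=onz(c,q[:,0],30);P=T.inv().apply(W-s["tool_pos"])
    r=cv2.minAreaRect(W[:,:2].astype(np.float32));print(cv2.boundingRect(q),np.round(r[0],1),np.round(r[1],1),round(r[2],1),P.min(0).round(1),P.max(0).round(1))
E
python3 gr.py
```

```text
32.6 [ 1.41  0.49 -1.29  1.62  0.48  1.4   0.33] [ 412.5 -310.3  321.8] [ 1.300e-03  6.077e-01  7.941e-01 -7.000e-04] [-0.6  0.3 -1.2]
(400, 189, 13, 13) [ 659.4 -313.8] [17.5 23.4] 29.8 [-78.  226.  292.1] [-57.9 247.1 292.2]
(386, 182, 13, 12) [ 633.8 -309.8] [16.5 21.6] 79.0 [-64.5 203.3 292.1] [-46.5 223.4 292.1]
(415, 169, 14, 13) [ 668.7 -277.7] [19.9 21.6] 24.9 [-44.9 244.  292. ] [-25.7 266.4 292.1]
(358, 166, 12, 11) [ 580.2 -295.7] [17.1 15.8] 15.1 [-36.8 157.  292. ] [-20.9 174.1 292. ]
(389, 152, 12, 12) [ 617.5 -263.8] [16.5 17.8] 23.4 [-16.3 201.2 291.9] [  0.7 218.6 292. ]
(374, 143, 12, 12) [ 590.3 -256.9] [17.1 16.6] 15.1 [ -2.4 176.9 291.9] [ 14.2 194.  291.9]
(252, 126, 25, 46) [ 423.2 -303. ] [36.8 67.9] 15.2 [-28.8  -6.2 291.7] [ 39.1  30.6 291.9]
(232, 126, 12, 47) [ 384.8 -314.2] [16.3 69.5] 14.4 [-30.4 -35.8 291.7] [ 39.  -19.4 291.9]
(285, 125, 12, 47) [ 461.3 -291.9] [16.2 69.7] 17.7 [-28.8  42.3 291.7] [ 40.5  59.7 291.9]
```

View pics/w7.png

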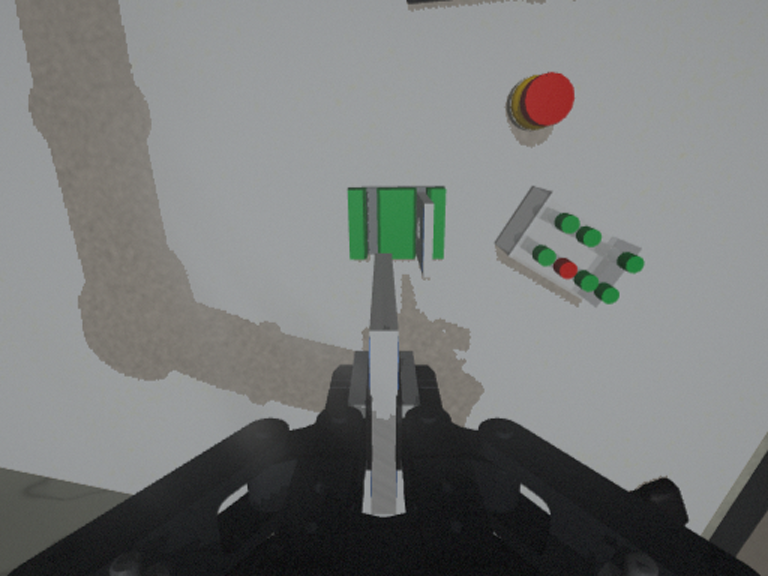

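The wrist view shows the green rack at (348..445, 187..260), with its left slot free at x≈372 and the old plate in the right slot. My plate is held square.

servo_tool(
  targets="-0.006 0.001 -0.02 0 0 0;-0.0125 0.0015 -0.05 0 0 0;-0.0125 0.0015 -0.09 0 0 0;-0.0125 0.0015 -0.13 0 0 0;-0.0125 0.0015 -0.165 0 0 0;-0.0125 0.0015 -0.195 0 0 0;-0.0125 0.0015 -0.215 0 0 0;-0.0125 0.0015 -0.223 0 0 0;-0.0125 0.0015 -0.223 0 0 0;-0.0125 0.0015 -0.223 0 0 0",
)

```text
time_s: 33.65
tool_pos: [400.7, -309.0, 99.7]
tcp_rot: [0.002, 0.608, 0.794, -0.0]
wrist_force: [-0.4, -0.1, -1.4]
grip_width: 0.085
```

```bash
sed -i 's/w7/w8/' gr.py; python3 gr.py
```

```text
33.65 [ 1.28  0.69 -1.09  1.98  0.76  0.95  0.07] [ 400.7 -309.    99.7] [ 1.900e-03  6.077e-01  7.942e-01 -5.000e-04] [-0.4 -0.1 -1.4]
(479, 245, 33, 35) [ 611.3 -305.3] [20.2 42.5] 68.3 [-68.3 184.6  70.1] [-35.5 218.   70.3]
(224, 162, 24, 73) [ 383.8 -309.2] [17.5 59.3] 15.7 [-25.3 -25.3  69.6] [34.1 -7.7 69.8]
(327, 161, 25, 30) [ 454.  -270.5] [18.3 23. ] 16.0 [12.1 52.1 69.7] [34.8 70.7 69.8]
(262, 160, 50, 86) [ 423.7 -303.5] [37.2 71.2] 18.2 [-35.4   3.7  69.6] [35.6 41.6 69.9]
```

servo_tool(
  targets="-0.0008 -0.0002 -0.004 0 0 0;-0.0008 -0.0002 -0.009 0 0 0;-0.0008 -0.0002 -0.014 0 0 0;-0.0008 -0.0002 -0.019 0 0 0;-0.0008 -0.0002 -0.023 0 0 0;-0.0008 -0.0002 -0.027 0 0 0;-0.0008 -0.0002 -0.03 0 0 0;-0.0008 -0.0002 -0.032 0 0 0;-0.0008 -0.0002 -0.0325 0 0 0;-0.0008 -0.0002 -0.0325 0 0 0",
)

```text
time_s: 34.7
tool_pos: [399.2, -309.1, 66.3]
tcp_rot: [0.001, 0.608, 0.794, -0.001]
wrist_force: [0.1, -0.0, -0.9]
grip_width: 0.083
```

```bash
python3 - <<'E'
from plant import *
s=state();print(s["tool_pos"],s["wrist_force"].round(1),s["wrist_torque"].round(2),s["grip_width"])
E
```

```text
[ 399.24578112 -309.05855121   66.34177026] [ 0.1 -0.  -0.9] [-0.02  0.   -0.02] 0.08269317601335201
```

servo_tool(
  targets="0 0 0 0 0 0;0 0 0 0 0 0;0 0 0 0 0 0;0 0 0 0 0 0;0 0 0 0 0 0;0 0 0.01 0 0 0;0 0 0.03 0 0 0;0 0 0.06 0 0 0;0 0 0.1 0 0 0;0 0 0.14 0 0 0",
  claw=0.2,
)

```text
time_s: 35.7
tool_pos: [399.0, -308.4, 208.3]
tcp_rot: [0.001, 0.607, 0.794, -0.0]
wrist_force: [0.4, -0.9, -0.4]
grip_width: 0.405
```

servo_tool(
  targets="0 0 0.03 0 0 0;0 0 0.06 0 0 0;0 0 0.09 0 0 0;0 0 0.11 0 0 0;0 0 0.12 0 0 0;0 0 0.12 0 0 0;0 0 0.12 0 0 0;0 0 0.12 0 0 0;0 0 0.12 0 0 0;0 0 0.12 0 0 0",
)

```text
time_s: 36.7
tool_pos: [399.0, -309.0, 325.7]
tcp_rot: [0.001, 0.608, 0.794, -0.001]
wrist_force: [0.2, -0.1, 1.0]
grip_width: 0.402
```

```bash
python3 - <<'E'
from h import *
a=grab("wrist","w9",1)["frame"][60:260,180:380,::-1]
from plant import camera
c=camera("scene");b=c["frame"][:,:,::-1]
A=cv2.resize(a,(380,380));B=cv2.resize(b[140:320,130:420],(420,260))
B=cv2.copyMakeBorder(B,0,120,0,0,0);cv2.imwrite("pics/fin.png",np.hstack([A,B]))
E
```

```text
(no output)
```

View pics/fin.png

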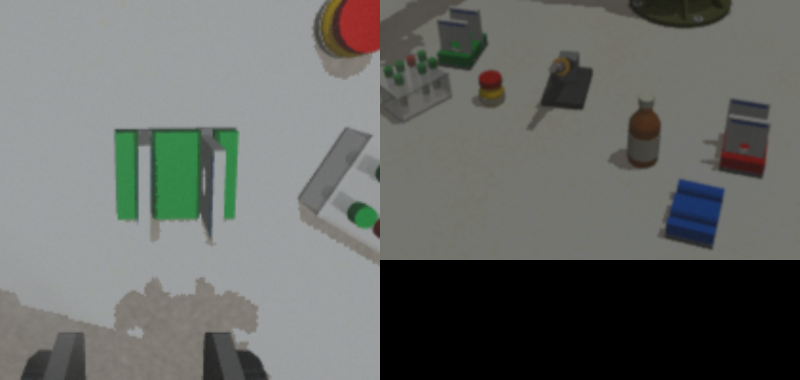

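Both plates stand in their racks: green left slot at (145,180) and red at (745,140). The blue rack is empty, and the bottle and cup are where they were.

```bash
python3 -c "
from plant import *
print(close_job())"
```

```text
the job is handed in; nothing more can be done
None
```

Both plates have been gauged and racked, and the job was handed in at about 37 s of the 72 s limit. No verdict was reported.

- **First plate (near slot of the blue rack):** it stuck on the taper, about 38–40 mm from the root, and did not go further at up to about 20 N. I stood it in the red rack's free slot.
- **Second plate (far slot):** it passed the taper without resistance and met the collar about 3 mm from the root (4 mm expected) at about 5 N. I held it there briefly and stood it in the green rack's free slot.

The last pictures show both plates upright in their slots. The blue rack is empty, and the old plates, bottle and cup look untouched. The gripper was clear of everything, about 320 mm above the table.

- **Alignment:** during the extra push on the first plate, my estimate of its bore position was up to about 1 mm off the pin axis.
- **Joint limits:** joint 6 (about 0.18 rad, limit 0.17) and joint 3 (about -1.41 rad, limit -1.43) came close to the ends of their ranges. I saw no reading beyond either limit.
- **Not measured:** I judged the final plate positions by eye and from the zero-force insertions, and did not re-measure them after release.

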